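Bleed the air angle grinder before it is put away

ROBOT

A 6-joint arm with a two-finger parallel gripper is mounted at the origin on the work surface. World frame = base frame: x ahead of the robot, y to its left, z up, the work surface at z = 0. Lengths are in m, angles in rad, forces in N, time in s.
With the tool pointing down it reaches from about 0.35 to 0.975 m from the base axis. Payload 17.4 kg.
Tool frame: the origin (TCP) lies midway between the tips of the shut fingers; the grasp point (between the pads) lies 19 mm behind it (ctrl.pinch_z is the distance from the TCP to the grasp point, in m); z points along the fingers, y is the line along which they close (so a half turn about z gives the same grasp; the last joint's range is limited). The gripper opens to 85 mm and grips with 20 to 120 N. Pads are 22 mm wide; open, the fingers measure 114 mm over their backs; the gripper's body (76 mm by 85 mm) begins 54 mm behind the grasp point. The pads swing forward as they close: fully open they stand 13 mm farther back than shut.
Start: joints at [1.26, 0.116, 1.442, -0, 1.584, -0.038], TCP at [0.182, 0.65, 0.231] pointing down, gripper open.
Joint ranges: [-2.83, 2.83], [-0.83, 2.19], [0.07, 2.5], [-1.14, 4.28], [0.01, 3], [-2.97, 2.97]. Speed limits (rad/s): [1.89, 1.89, 2.22, 3.14, 3.14, 3.14].

INTERFACE

Orientations are given as a 3x3 rotation matrix whose columns are the frame's x, y, z axes.
In Python, from bench import ctrl gives the robot as it stands. The module is installed in compiled form; this text tells all that it offers.
- The arm moves only by the shell command python3 -m creep 'ROWS' [FORCE]. ROWS is text: rows parted by semicolons, each of 5 numbers parted by spaces: the shift along the tool's x, y, z in mm, then the turn about the tool's z in degrees, then the finger opening in mm, from 0 to 85.4. A call has 1 to 5 rows; each row is the pose to reach, as a shift and turn from the pose commanded when the call began, along the tool's axes at that moment; what a row does not reach only later rows make up. A row lasts 1/10 s, in which the tool goes at most 50 mm and 8.59 degrees, less where a joint would pass 70% of its speed; a pose out of reach is approached as far as the arm can. A call with a gripper value outside its range is refused whole. The fingers move at their own pace and stop on an object; FORCE is the grip in N (left out, the last holds). Time passes only in rows, so rows that repeat a pose let the fingers close. It gives the time, the measured TCP pose, the force, the opening and the grip force at its end, in the units of the state.
- ctrl.state(): the state, without advancing time (a new reading comes with each control period).
- ctrl.snapshot(name): name is "scene" or "top"; returns a dict with "img" (384x512x3 uint8, blue, green, red), "range_z" (384x512 float32, m along the optical axis (not along the pixel's ray), 0 where there is no reading), "fovy" (degrees; the focal length in pixels is half the picture's height over the tangent of half this angle, whatever the lens; pixels are square), "cx", "cy" (the principal point, pixels), "origin" and "rotation" of the camera in the world. Camera axes: x right, y down, z forward; pixel columns grow to the right and rows downward; lengths in m; the calibration is good to about 2 mm. A picture is of the moment at which its call begins.
- ctrl.job_done(): hands the job in; it is judged then, once.
Trained networks look in a picture, given as the dict that the camera call returned (one of the last four; its "shot" number tells which), for a name from the list of things; names that differ only in an ending like _2 or _b are one class to them, and where a whole thing is asked for, a point or a joint stands for the part that bears it (a point fixed in the world has none). Each returns a list of dicts, best first, with "confidence" (0 to 1); they miss things now and then, are a little off and sometimes report something else, mostly with a low value. They report only what shows in the picture. A call takes as long as a camera call.
- ctrl.recognise(picture, target): "extent" ([left, top, right, bottom] in pixels, round what is visible of it).
- ctrl.place_of(picture, target): "position" ([column, row] in pixels: a listed point, or the origin of a listed thing).
The state is a dict: "clock": time; "joint_pos": joint angles; "qd": joint speeds; "joint_efforts": joint torques, N m; "ee_pos": TCP position; "orientation": TCP orientation; "ft_force": force on the tool from outside, world axes, zero at the start; "torque": the same for the moment, N m; "grip_width": finger opening in m; "grasp_force": force on a finger pad.
Only numpy, scipy, OpenCV 4.12 (cv2) and the standard library are available. Lean on these libraries where they do the work, as an engineer would, in place of code of your own. Each camera call takes 0.05 s, during which the arm holds its last target. There are 200 camera calls.

TASK

Two air grinders sit on their bench cradles, just off the hose. Bleed the angle grinder (the one with the round disc on its side, not the straight one): flip the small lock-off lever on its paddle forward, towards the disc end, as far as it goes, then squeeze the paddle fully home against the grinder's body for a moment. Let go so that the paddle springs out again, leaving the lever forward.

Things in the scene. Friction and masses are not known exactly. Their poses are not given: they have to be found in the camera images.
- grinder_mid (a point): Point on the angle grinder's centre line, where to squeeze; 100 mm above the bench. x points along the level 38 mm aluminium tube to the head, z up; the paddle is on the -y side. Fixed: strapped to a wooden cradle (base 90 mm wide, 18 mm high). The upright disc, 106 mm across, is centred 91 mm ahead and 40 mm to +y. Strap posts stand 45 mm or more ahead and behind, under the tube.
- angle_grinder_paddle (a joint): Black upright strip 112 x 24 x 5 mm at centre-line height, hinged at its rear end, 70 mm behind grinder_mid. 0 = sprung out, 0.15 rad = fully home. At grinder_mid its outer face is 36 mm from the centre line when out, 25 home (over paddle and tube: 55 mm out, 44 home). 4 N starts it there, 10 N brings it home; springs back. Blocked by 0.07 while the lever is back.
- angle_grinder_lever (a joint): Steel lock-off lever: upright tab sticking out sideways (-y) from the paddle, 34 mm long from its pivot, 4 mm thick, from 93 to 123 mm above the bench. Vertical pivot 24 mm ahead of grinder_mid, 37 mm from the centre line. 0 = back (leaning 11 degrees rearward), 0.2 = square to the tube, 1.4 rad = fully forward. Stiff (0.03 N m), stays where left; frees the paddle from 0.9.
- lever_tab (a point): Point in the middle of the lock-off lever's tab, 24 mm out from its pivot, 108 mm above the bench. It moves with the lever: pushed from behind towards the disc end, the tab swings forward in a level arc.

How it is judged:
On the way, in this order (a step that is already met when the one before it is completed fails the run):
1. the lock-off lever is flipped forward while the paddle is still out (value of joint angle_grinder_lever above 1 rad and value of joint angle_grinder_paddle below 0.06 rad), for 0.1 s.
2. the paddle is squeezed home against the body for a moment, the lever being forward (value of joint angle_grinder_paddle above 0.115 rad and value of joint angle_grinder_lever above 1 rad), for 0.3 s.
At the end, for the whole second after the job is handed in: The angle grinder's lock-off lever is forward (beyond 1.0 rad) and, after the squeeze beyond 0.115 rad, its paddle has been let go and has sprung out again (below 0.04 rad) (value of joint angle_grinder_lever above 1 rad and value of joint angle_grinder_paddle below 0.04 rad); the robot touches nothing.
It also fails if it takes over 40 s, if anything falls off the work surface, if the arm or the gripper's body presses on something with over 40 N, if the wrist force passes 120 N, or if a joint passes its speed limit or range.

## Working session

There is one attempt and no reset: what is moved stays moved. The work goes in short steps, Python scripts to look and compute and a shell command to move; the robot and the scene stay as the last step left them, time stands still between calls to the robot, and variables do not carry over. Pictures are saved under pics/ and viewed, at most 10 in all, crops included, and the job is handed in when it is done.

```bash
mkdir -p pics
cat > h.py <<'E'
import numpy as np, cv2
from bench import ctrl
def ray(s,uv,z=None,depth=None):
    h=s["img"].shape[0]; f=h/2/np.tan(np.radians(s["fovy"])/2)
    d=np.array([(uv[0]-s["cx"])/f,(uv[1]-s["cy"])/f,1.0])
    R=np.array(s["rotation"]);o=np.array(s["origin"])
    w=R@d
    if z is not None: return o+w*(z-o[2])/w[2]
    return o+w*depth
def cloud(s):
    h,w=s["range_z"].shape; f=h/2/np.tan(np.radians(s["fovy"])/2)
    u,v=np.meshgrid(np.arange(w),np.arange(h)); Z=s["range_z"]
    P=np.stack([(u-s["cx"])/f*Z,(v-s["cy"])/f*Z,Z],-1)
    return P@np.array(s["rotation"]).T+np.array(s["origin"])
E
python3 - <<'E'
from h import *
ims=[]
for n in("scene","top"):
    s=ctrl.snapshot(n); cv2.imwrite(f"pics/{n}0.png",s["img"]); print(n,s["origin"],s["fovy"])
    C=cloud(s)
    for t in("grinder_mid","lever_tab","angle_grinder_paddle","angle_grinder_lever"):
        for r in ctrl.place_of(s,t)[:2]:
            p=r["position"]; print(t,r["confidence"],np.round(p,1),"z-plane",ray(s,p,z=.108 if t=="lever_tab" else .1).round(3),"depth",C[int(p[1]),int(p[0])].round(3))
    for t in ("angle_grinder_paddle","angle_grinder_lever"):
        print([ (r["confidence"],np.round(r["extent"])) for r in ctrl.recognise(s,t)[:2]])
E
```

```text
scene [ 0.85746648 -0.22039183  0.70081405] 57.72805161923172
grinder_mid 0.9 [352.  188.8] z-plane [0.55  0.199 0.1  ] depth [0.556 0.19  0.115]
lever_tab 0.49 [343.8 206.3] z-plane [0.582 0.149 0.108] depth [0.538 0.205 0.017]Traceback (most recent call last):
  File "<stdin>", line 7, in <module>
ValueError: it knows: grinder_mid, lever_tab
```

Run:
```python
from h import *
for n in("scene","top"):
    s=ctrl.snapshot(n); print(n,s["origin"])
    C=cloud(s)
    for t in("grinder_mid","lever_tab"):
        for r in ctrl.place_of(s,t)[:2]:
            p=r["position"]; print(t,r["confidence"],np.round(p,1),"z-plane",ray(s,p,z=.108 if t=="lever_tab" else .1).round(4),"depth",C[int(p[1]),int(p[0])].round(3))
    cv2.imwrite(f"pics/{n}1.png",cv2.resize(s["img"],None,fx=1.5,fy=1.5))
    np.savez(n,**s)
```

```text
scene [ 0.85746648 -0.22039183  0.70081405]
grinder_mid 0.56 [351.2 188. ] z-plane [0.5471 0.1988 0.1   ] depth [0.555 0.188 0.115]
lever_tab 0.52 [344.5 207. ] z-plane [0.5845 0.1491 0.108 ] depth [0.542 0.205 0.016]
top [ 0.39020642 -0.03112645  0.8008716 ]
grinder_mid 0.9 [126.5 160.9] z-plane [0.5505 0.1923 0.1   ] depth [0.548 0.188 0.118]
lever_tab 0.52 [151. 137.] z-plane [0.5941 0.1483 0.108 ] depth [0.591 0.146 0.118]
```

View pics/scene1.png

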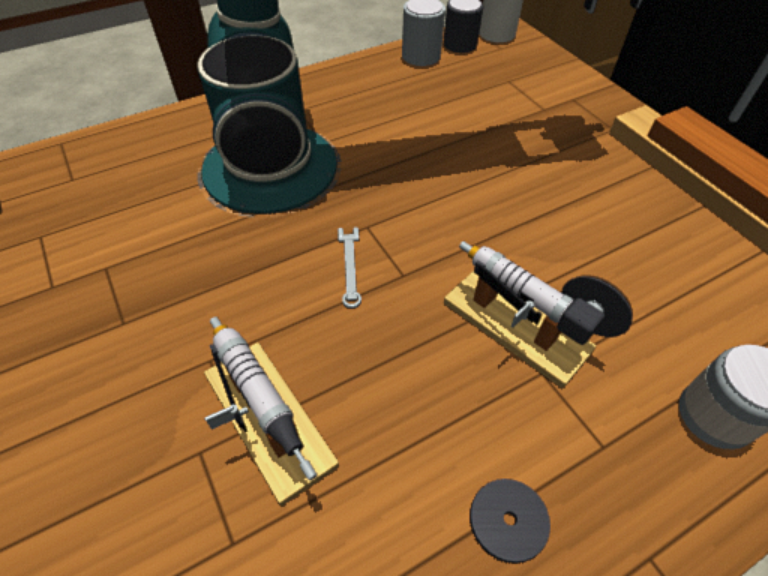

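View pics/top1.png

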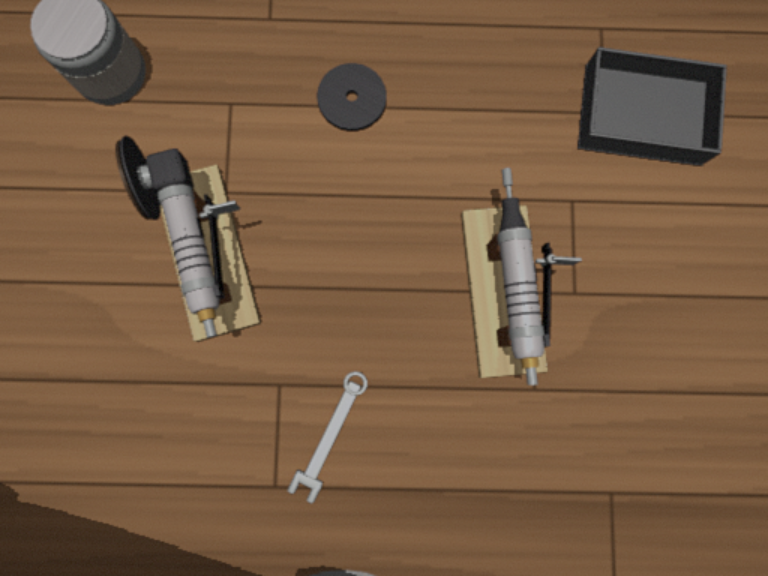

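The scene view shows the angle grinder at about (540,290) with its disc at (597,305), and the tab at (522,313). The straight grinder is at (255,385). In the top view (up = +x, left = +y) the angle grinder is at (188,240) with the tab from (205,212) to (238,205). Next I fit the tube axis from the depth.

Run:
```python
from h import *
from scipy.optimize import least_squares
Ps=[]
for n in("top","scene"):
    s=np.load(n+".npz"); C=cloud(s).reshape(-1,3)
    C=C[(s["range_z"].ravel()>0)]
    a0=np.array([.97,.22]);a0/=np.linalg.norm(a0);n0=np.array([-a0[1],a0[0]])
    for it in range(3):
        d=C[:,:2]-np.array([.55,.192]); u=d@a0; v=d@n0
        m=(u>-.06)&(u<.04)&(abs(v)<.03)&(C[:,2]>.09)&(C[:,2]<.13)
        P=C[m]
        # cylinder with level axis: v0 + k u, z0, r=19mm
        f=lambda p:np.hypot((v[m]-p[0]-p[1]*u[m]),P[:,2]-p[2])-.019
        r=least_squares(f,[0,0,.1],loss="soft_l1",f_scale=.001)
        th=np.arctan2(a0[1],a0[0])+np.arctan(r.x[1]); 
        a=np.array([np.cos(th),np.sin(th)])
        a0=a;n0=np.array([-a[1],a[0]])
    print(n,m.sum(),"yaw deg",np.degrees(th),"v0",r.x, "rms",np.sqrt(np.mean(r.fun**2)))
    print("axis pt",np.array([.55,.192])+r.x[0]*n0)
    d=C[:,:2]-np.array([.55,.192]); u=d@a0; v=d@n0-r.x[0]
    # tab: v in -0.045..-.075, z .09-.13
    t=(v<-.042)&(v>-.08)&(u>-.0)&(u<.06)&(C[:,2]>.09)&(C[:,2]<.13)
    print("tab n",t.sum(),"u",u[t].min(),u[t].max(),"mean",u[t].mean(),v[t].mean(),v[t].min(),C[t,2].max())
    b=(u>-.15)&(u<.2)&(abs(v)<.08)&(C[:,2]>.013)&(C[:,2]<.023); print("base u",np.percentile(u[b],[1,99]),"v",np.percentile(v[b],[1,99]))
    k=(v>.03)&(v<.055)&(u>0)&(u<.18)&(C[:,2]>.06)&(C[:,2]<.2); print("disc u",np.percentile(u[k],[1,99]),C[k,2].max())
print(ctrl.state()["orientation"],ctrl.state()["ee_pos"])
```

```text
top 1363 yaw deg 18.472357591016088 v0 [0.00218638 0.00038551 0.09924922] rms 0.0038507412469572402
axis pt [0.54930725 0.19407373]
tab n 116 u 0.023202876629707655 0.028270274849455577 mean 0.024715455825972926 -0.056569425286060016 -0.07050658526171574 0.1235982761980231
base u [-0.10557513  0.11967935] v [-0.04487812  0.04533487]
disc u [0.04409224 0.1427545 ] 0.1539605131954057
scene 870 yaw deg 21.40913713637172 v0 [0.00081722 0.00125887 0.09790198] rms 0.003803585815709721
axis pt [0.54970169 0.19276083]
tab n 88 u 0.019701993099771383 0.03884383014095656 mean 0.025590765031832576 -0.056575339719480006 -0.07171346694589094 0.12243765601068934
base u [-0.10444797  0.12201073] v [-0.0494737   0.03463909]
disc u [0.04549442 0.13827768] 0.15095601298910344
[[-9.63015715e-01  2.69445226e-01 -5.31420979e-05]
 [ 2.69445229e-01  9.63015713e-01 -6.74189366e-05]
 [ 3.30109647e-05 -7.92443802e-05 -9.99999996e-01]] [0.1818589  0.65002046 0.23126849]
```

Run:
```python
from h import *
for n in("top","scene"):
    s=np.load(n+".npz"); C=cloud(s); 
    print(n,"cam z axis",s["rotation"][:,2].round(3))
    C=C.reshape(-1,3)[s["range_z"].ravel()>0]
    d=C[:,:2]-[.55,.193]; near=np.hypot(*d.T)<.15
    b=C[near&(C[:,2]>.014)&(C[:,2]<.022)]
    r=cv2.minAreaRect((b[:,:2]*1000).astype(np.float32)); print("base",len(b),r)
    # tube: fit silhouette mid-line by slices
    for a in(15,17,19,21):
        t=np.radians(a);e=np.array([np.cos(t),np.sin(t)]);m=np.array([-e[1],e[0]])
        u=d@e;v=d@m; row=[]
        for u0 in np.arange(-.06,.06,.02):
            k=(abs(u-u0)<.005)&(abs(v)<.03)&(C[:,2]>.105)&(C[:,2]<.13)
            z=C[k,2];top=k.copy();top[k]=z>z.max()-.002
            row+=[(round(1e3*(v[k].max()+v[k].min())/2,1),round(1e3*np.median(v[top]),1),round(1e3*z.max()))]
        print(a,row)
```

```text
top cam z axis [ 0.139 -0.012 -0.99 ]
base 2061 ((557.5704956054688, 197.04803466796875), (230.27113342285156, 90.19046020507812), 17.42848777770996)
15 [(np.float64(-4.0), np.float64(-1.2), 121), (np.float64(-5.8), np.float64(-0.0), 120), (np.float64(-6.3), np.float64(0.8), 120), (np.float64(-5.4), np.float64(1.8), 121), (np.float64(1.8), np.float64(1.7), 120), (np.float64(3.7), np.float64(2.5), 120)]
17 [(np.float64(-2.0), np.float64(0.9), 121), (np.float64(-4.6), np.float64(1.4), 120), (np.float64(-5.9), np.float64(1.7), 120), (np.float64(-5.1), np.float64(1.9), 121), (np.float64(1.1), np.float64(1.1), 120), (np.float64(2.2), np.float64(1.0), 120)]
19 [(np.float64(-0.6), np.float64(2.4), 121), (np.float64(-3.4), np.float64(2.8), 120), (np.float64(-5.5), np.float64(2.5), 120), (np.float64(-5.2), np.float64(2.0), 121), (np.float64(0.4), np.float64(0.2), 120), (np.float64(0.8), np.float64(-0.0), 120)]
21 [(np.float64(0.7), np.float64(4.5), 121), (np.float64(-2.1), np.float64(3.9), 120), (np.float64(-5.1), np.float64(3.4), 120), (np.float64(-5.3), np.float64(2.1), 121), (np.float64(-0
[... 563 characters left out ...]
2.3), 119), (np.float64(-8.0), np.float64(0.1), 119), (np.float64(-8.8), np.float64(-1.6), 119), (np.float64(-3.1), np.float64(-0.8), 120), (np.float64(-1.4), np.float64(0.1), 119)]
19 [(np.float64(-4.7), np.float64(2.5), 120), (np.float64(-6.8), np.float64(-0.8), 119), (np.float64(-7.2), np.float64(0.6), 119), (np.float64(-8.9), np.float64(-1.7), 119), (np.float64(-3.7), np.float64(-1.5), 120), (np.float64(-2.7), np.float64(-1.5), 119)]
21 [(np.float64(-4.1), np.float64(4.6), 120), (np.float64(-5.4), np.float64(0.7), 119), (np.float64(-7.0), np.float64(1.1), 119), (np.float64(-8.9), np.float64(-1.7), 119), (np.float64(-4.4), np.float64(-2.3), 120), (np.float64(-4.1), np.float64(-2.9), 119)]
```

Run:
```python
from h import *
t=np.radians(17.5);e=np.array([np.cos(t),np.sin(t)]);m=np.array([-e[1],e[0]]);mid=np.array([.55,.1934])
for n in("top","scene"):
    s=np.load(n+".npz"); C=cloud(s).reshape(-1,3)[s["range_z"].ravel()>0]
    d=C[:,:2]-mid;u=d@e;v=d@m;z=C[:,2]
    k=(v<-.044)&(v>-.08)&(u>0)&(u<.05)&(z>.095)&(z<.13)
    p=np.polyfit(v[k],u[k],1);print(n,"tab",k.sum(),"u at v=-37,-55,-70",1e3*np.polyval(p,[-.037,-.055,-.070]),"vmin",v[k].min(),"lean deg",np.degrees(np.arctan(p[0])))
    k=(v>.03)&(v<.055)&(u>0)&(u<.2)&(z>.03)
    print("disc u",1e3*np.percentile(u[k],[0,1,99,100]),"v",v[k].mean(), "u at top",1e3*u[k][z[k]>.147].mean())
    # obstacles along path
    for w in np.linspace(0,1,8):
        c=np.array([.182,.65])*(1-w)+w*np.array([.56,.13]); q=np.hypot(*(C[:,:2]-c).T)<.09
        print(c.round(2),z[q].max().round(3) if q.any() else None,end="; ")
    print()
```

```text
top tab 98 u at v=-37,-55,-70 [25.68165652 25.19893769 24.796672  ] vmin -0.06923914814997925 lean deg 1.5361735572650501
disc u [ 41.32828946  43.1961804  141.71767491 145.26793701] v 0.03722648908541269 u at top 93.47007879270451
[0.18 0.65] None; [0.24 0.58] None; [0.29 0.5 ] 0.004; [0.34 0.43] 0.004; [0.4  0.35] 0.004; [0.45 0.28] 0.02; [0.51 0.2 ] 0.129; [0.56 0.13] 0.125; 
scene tab 66 u at v=-37,-55,-70 [28.52341893 27.33447129 26.3436816 ] vmin -0.0705837462733559 lean deg 3.779048294120643
disc u [ 41.59167479  44.57565702 143.69434977 145.94387088] v 0.03558700028380253 u at top 93.73130863604659
[0.18 0.65] 0.267; [0.24 0.58] 0.267; [0.29 0.5 ] 0.002; [0.34 0.43] 0.002; [0.4  0.35] 0.002; [0.45 0.28] 0.017; [0.51 0.2 ] 0.125; [0.56 0.13] 0.122;
```

```bash
cat >> h.py <<'E'
t=np.radians(17.5);a=np.array([np.cos(t),np.sin(t),0]);n=np.array([-a[1],a[0],0]);mid=np.array([.552,.194,0])
def rel(u,v,z):
    s=ctrl.state();R=np.array(s["orientation"]);p=np.array(s["ee_pos"])
    g=mid+a*u/1e3+n*v/1e3+[0,0,z/1e3]
    y=np.degrees(np.arctan2(R[1,1],R[0,1]))
    d=p-mid
    print("t",s["clock"],"now uvz",1e3*np.array([d@a,d@n,p[2]]).round(4),"shift",(1e3*R.T@(g-p)).round(1),"turn",round(-(107.5-y),2),"F",np.round(s["ft_force"],1),"w",s["grip_width"])
E
python3 -m creep '-38 -29 0 -8 0; -77 -60 0 -16 0; -116 -90 0 -24 0; -155 -120 0 -32 0; -194 -150 0 -33 0' 20; python3 -c "
from h import *
rel(-8,-62,231)"
```

```text
clock: 0.95
ee_pos: [0.329, 0.4516, 0.2315]
orientation: [[-0.953, -0.304, 0.0], [-0.304, 0.953, 0.0], [-0.0, 0.0, -1.0]]
ft_force: [0.7, 0.4, 1.2]
grip_width: 0.0122
grasp_force: 0.0
t 0.95 now uvz [-135.2  312.8  231.5] shift [-125.9 -375.2    0.4] turn 0.19 F [0.7 0.4 1.2] w 0.01218590281705048
```

```bash
python3 -m creep '-15 -45 0 0.2 0; -30 -90 0 0.2 0; -45 -135 0 0.2 0; -60 -180 0 0.2 0; -75 -225 0 0.2 0';python3 -m creep '-15 -45 0 0 0; -30 -90 0 0 0; -45 -135 0 0 0; -48 -150 10 0 0; -48 -150 30 0 0'; python3 -c "
from h import *
rel(-8,-62,130)"
```

```text
clock: 1.45
ee_pos: [0.4678, 0.2592, 0.2316]
orientation: [[-0.955, -0.295, 0.001], [-0.295, 0.955, 0.0], [-0.001, 0.0, -1.0]]
ft_force: [1.3, 1.7, -0.3]
grip_width: 0.0002
grasp_force: 0.0
clock: 1.95
ee_pos: [0.5585, 0.1299, 0.2019]
orientation: [[-0.956, -0.293, 0.002], [-0.293, 0.956, 0.0], [-0.002, -0.0, -1.0]]
ft_force: [0.0, 1.1, 0.6]
grip_width: 0.0001
grasp_force: 0.0
t 1.95 now uvz [-13.  -63.1 201.9] shift [-4.9  1.1 71.9] turn -0.49 F [0.  1.1 0.6] w 0.00014684861884609038
```

```bash
python3 -m creep '0 1 40 -0.5 0; 0 1 70 -0.5 0; 0 1 85 -0.5 0; 0 1 97 -0.5 0; 0 1 97 -0.5 0'
python3 - <<'E'
from h import *
rel(-8,-62,103)
o=[]
for c in("top","scene"):
    s=ctrl.snapshot(c); np.savez(c,**s)
    x,y=(150,145) if c=="top" else (345,205)
    o.append(cv2.resize(s["img"][y-60:y+60,x-48:x+48],None,fx=4.1,fy=4.1,interpolation=cv2.INTER_CUBIC))
cv2.imwrite("pics/c1.png",np.hstack(o))
E
```

```text
clock: 2.45
ee_pos: [0.5566, 0.1329, 0.1036]
orientation: [[-0.953, -0.304, -0.001], [-0.304, 0.953, -0.0], [0.001, 0.0, -1.0]]
ft_force: [-0.3, -0.1, -0.1]
grip_width: 0.0003
grasp_force: 0.0
t 2.45 now uvz [-14.  -59.6 103.6] shift [-6.  -2.4  0.6] turn 0.18 F [-0.3 -0.1 -0.1] w 0.0003441286029021401
```

View pics/c1.png

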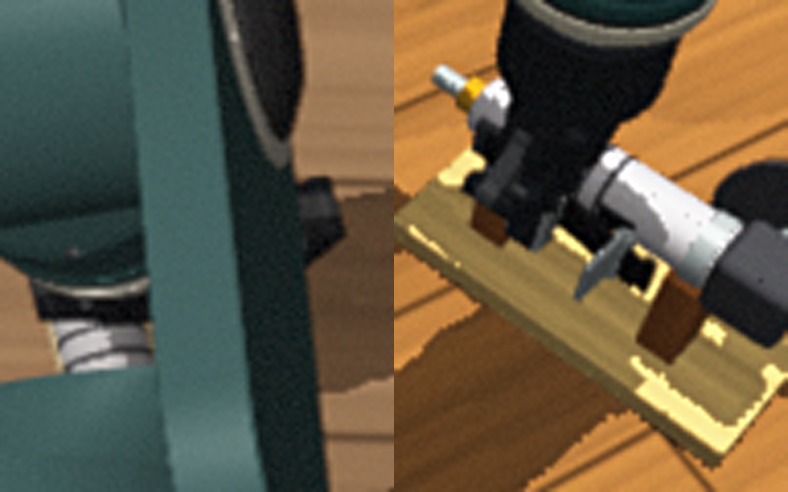

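The left crop (top view) is blocked by the arm. The right crop (scene view) shows the shut fingers at about (530,230), just behind the tab at (600,265) and outside the paddle. I'll push forward now.

```bash
python3 -m creep '-4 -2 3 0 0; -12 -2 3 0 0; -20 -2 3 0 0; -28 -2 3 0 0; -34 -2 3 0 0'
python3 - <<'E'
from h import *
rel(39,-61.5,100)
s=ctrl.snapshot("scene"); x,y=(350,205)
cv2.imwrite("pics/c2.png",cv2.resize(s["img"][y-45:y+45,x-60:x+60],None,fx=5,fy=5,interpolation=cv2.INTER_CUBIC))
E
```

```text
clock: 3.05
ee_pos: [0.5906, 0.1414, 0.1014]
orientation: [[-0.953, -0.304, -0.0], [-0.304, 0.953, -0.0], [0.0, 0.0, -1.0]]
ft_force: [-3.5, 0.1, 1.2]
grip_width: 0.0003
grasp_force: 1.2
t 3.05 now uvz [ 21.  -61.7 101.4] shift [-18.    0.2   1.4] turn 0.17 F [-3.5  0.1  1.2] w 0.0002833615329239313
```

View pics/c2.png

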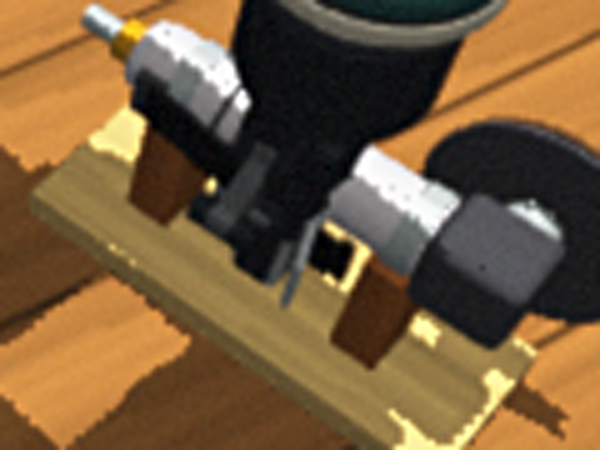

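The picture shows the tab at about (295,265) being swung forward, with the finger behind it at (262,255). The contact force is 3.5 N, as expected. I'll continue.

```bash
python3 -m creep '-5 0 0 0 0; -10 0 0 0 0; -14 0 0 0 0; -17 0 0 0 0; -18 0 0 0 0'
python3 - <<'E'
from h import *
rel(39,-61.5,100)
s=ctrl.snapshot("scene"); x,y=(350,205)
cv2.imwrite("pics/c3.png",cv2.resize(s["img"][y-45:y+45,x-60:x+60],None,fx=5,fy=5,interpolation=cv2.INTER_CUBIC))
E
```

```text
clock: 3.6
ee_pos: [0.6074, 0.1467, 0.1013]
orientation: [[-0.953, -0.303, 0.0], [-0.303, 0.953, -0.0], [-0.0, -0.0, -1.0]]
ft_force: [-1.4, -1.8, 0.1]
grip_width: -0.0002
grasp_force: 0.6
t 3.6 now uvz [ 38.6 -61.8 101.3] shift [-0.4  0.3  1.3] turn 0.17 F [-1.4 -1.8  0.1] w -0.00023398060112058807
```

View pics/c3.png

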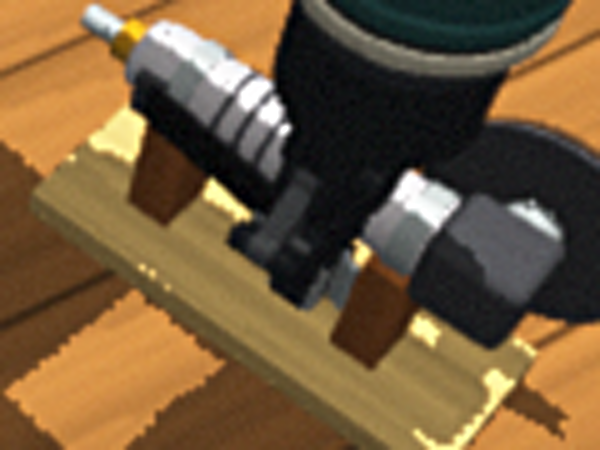

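The finger at (300,270) hides the tab, which shows at (345,275). The force has swung outwards, so the lever is well forward. A few mm more will take it towards the stop.

```bash
python3 -m creep '-1 0.5 0 0 0; -2 1 0 0 0; -3 2 0 0 0; -3 2 0 0 0'; python3 -m creep '6 -8 0 0 0; 15 -20 0 0 0; 15 -30 -20 0 0; 15 -30 -60 0 0; 15 -30 -90 0 0'
python3 - <<'E'
from h import *
rel(0,-3,231)
s=ctrl.snapshot("scene"); x,y=(350,205)
cv2.imwrite("pics/c4.png",cv2.resize(s["img"][y-45:y+45,x-60:x+60],None,fx=5,fy=5,interpolation=cv2.INTER_CUBIC))
E
```

```text
clock: 4.05
ee_pos: [0.6094, 0.1496, 0.1014]
orientation: [[-0.953, -0.304, 0.0], [-0.304, 0.953, 0.0], [-0.0, 0.0, -1.0]]
ft_force: [-1.0, -0.8, 0.5]
grip_width: -0.0003
grasp_force: 0.4
clock: 4.55
ee_pos: [0.6038, 0.1149, 0.1933]
orientation: [[-0.953, -0.303, 0.001], [-0.303, 0.953, 0.0], [-0.001, -0.0, -1.0]]
ft_force: [-0.6, 0.7, -1.4]
grip_width: 0.0
grasp_force: 0.0
t 4.55 now uvz [ 25.7 -91.  193.3] shift [ 25.4  88.1 -37.7] turn 0.11 F [-0.6  0.7 -1.4] w 2.793813680032701e-05
```

View pics/c4.png

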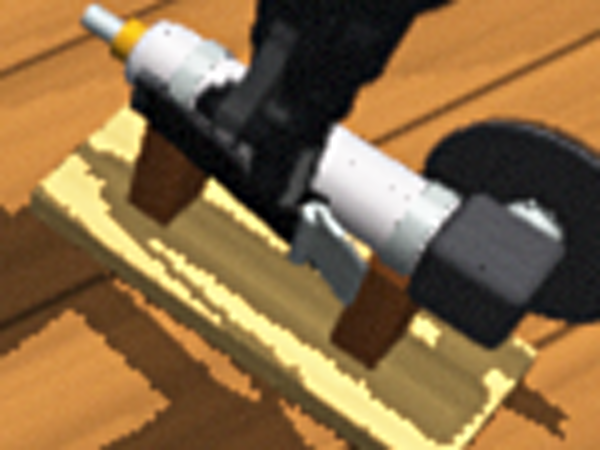

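The tab is now forward, running from its pivot at about (312,215) to its tip at (355,275). I'll measure its angle from the depth and move over the tube.

Run:
```python
from h import *
s=ctrl.snapshot("scene");C=cloud(s).reshape(-1,3);d=C-mid;u=1e3*d@a;v=1e3*d@n;z=C[:,2]
k=(u>15)&(u<75)&(v<-34)&(v>-80)&(z>.098)&(z<.125)
for lo in range(20,70,4):
    q=k&(u>=lo)&(u<lo+4)
    if q.any(): print(lo,q.sum(),v[q].min().round(1),np.median(v[q]).round(1))
rel(0,-3,193)
```

```text
20 12 -41.5 -39.2
24 17 -42.5 -40.5
28 14 -42.1 -40.0
32 16 -42.3 -41.5
36 16 -44.9 -43.2
40 15 -46.1 -44.6
44 16 -48.1 -46.7
48 12 -49.0 -48.1
52 20 -50.7 -49.1
56 3 -49.2 -49.0
t 4.65 now uvz [ 27.1 -91.  196.5] shift [26.9 88.   3.2] turn 0.13 F [0.1 0.9 0.5] w 6.995852697878548e-05
```

```bash
python3 -m creep '10 30 0 0 85; 20 60 0 0 85; 29 88 0 0 85; 29 88 0 0 85; 29 88 0 0 85'; python3 -m creep '0 0 30 0 85; 0 0 60 0 85; 0 0 60 0 85; 0 0 60 0 85; 0 0 60 0 85';  python3 - <<'E'
from h import *
rel(-2,-3,78)
s=ctrl.snapshot("scene"); x,y=(345,195)
cv2.imwrite("pics/c5.png",cv2.resize(s["img"][y-60:y+60,x-70:x+70],None,fx=4.5,fy=4.5,interpolation=cv2.INTER_CUBIC))
E
```

```text
clock: 5.15
ee_pos: [0.5494, 0.191, 0.191]
orientation: [[-0.953, -0.304, 0.0], [-0.304, 0.953, -0.0], [0.0, -0.0, -1.0]]
ft_force: [1.2, 0.1, 0.2]
grip_width: 0.0722
grasp_force: 0.0
clock: 5.65
ee_pos: [0.5506, 0.1911, 0.1331]
orientation: [[-0.953, -0.303, 0.002], [-0.303, 0.953, 0.001], [-0.002, -0.0, -1.0]]
ft_force: [0.8, 0.2, 0.3]
grip_width: 0.0849
grasp_force: 0.0
t 5.65 now uvz [ -2.2  -2.4 133.1] shift [-0.1 -0.6 55.1] turn 0.14 F [0.8 0.2 0.3] w 0.08494096600603163
```

View pics/c5.png

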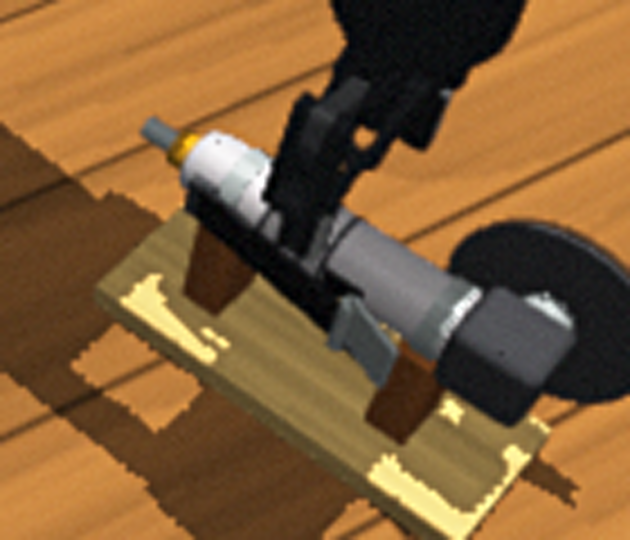

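The open fingers straddle the tube. The near one, at about (305,240), is above and outside the paddle and clear of the lever at (360,340). I'll go down slowly, then squeeze.

```bash
python3 -m creep '0 -0.6 15 0 85; 0 -0.6 30 0 85; 0 -0.6 45 0 85; 0 -0.6 55 0 85; 0 -0.6 55 0 85'; python3 -c "
from h import *
rel(-2,-3,78)"
```

```text
clock: 6.2
ee_pos: [0.549, 0.1906, 0.074]
orientation: [[-0.953, -0.304, -0.003], [-0.304, 0.953, -0.001], [0.003, 0.0, -1.0]]
ft_force: [-0.3, 0.0, -0.0]
grip_width: 0.085
grasp_force: 0.0
t 6.2 now uvz [-3.9 -2.4 74. ] shift [-1.8 -0.6 -4. ] turn 0.17 F [-0.3  0.  -0. ] w 0.08496353018542109
```

```bash
python3 -m creep '0 0 0 0 60; 0 0 0 0 52; 0 0 0 0 47; 0 0 0 0 42; 0 0 0 0 40' 30; python3 -m creep '0 0 0 0 38; 0 0 0 0 38; 0 0 0 0 38; 0 0 0 0 38; 0 0 0 0 38' 30; python3 -c "
from h import *
rel(-2,-3,78)"
```

```text
clock: 6.7
ee_pos: [0.5502, 0.1923, 0.0781]
orientation: [[-0.953, -0.304, 0.002], [-0.304, 0.953, 0.003], [-0.002, 0.002, -1.0]]
ft_force: [-5.6, 10.0, 9.9]
grip_width: 0.0433
grasp_force: 31.4
clock: 7.2
ee_pos: [0.5502, 0.1923, 0.0781]
orientation: [[-0.953, -0.304, 0.002], [-0.304, 0.953, 0.003], [-0.002, 0.002, -1.0]]
ft_force: [-5.4, 9.6, 9.3]
grip_width: 0.0429
grasp_force: 31.4
t 7.2 now uvz [-2.2 -1.1 78.1] shift [-0.2 -1.9  0.1] turn 0.21 F [-5.4  9.6  9.3] w 0.042904656150662863
```

The opening is 43 mm with a 31 N grip, so the paddle is home. It has been held there for at least 0.5 s. Now I release and lift.

```bash
python3 -m creep '0 0 0 0 38; 0 0 0 0 85; 0 0 0 0 85; 0 0 0 0 85; 0 0 0 0 85'; python3 -m creep '0 0 0 0 85; 0 0 -20 0 85; 0 0 -50 0 85; 0 0 -90 0 85; 0 0 -130 0 85'; python3 -m creep '10 0 -20 0 85; 45 0 -20 0 85; 90 0 -20 0 85; 130 0 -20 0 85; 130 0 -20 0 85'
python3 - <<'E'
from h import *
rel(0,0,200)
s=ctrl.snapshot("scene"); C=cloud(s).reshape(-1,3);d=C-mid;u=1e3*d@a;v=1e3*d@n;z=C[:,2]
k=(v<-20)&(v>-80)&(z>.092)&(z<.125)
for lo in range(-30,62,6):
    q=k&(u>=lo)&(u<lo+6)
    if q.any(): print(lo,q.sum(),v[q].min().round(1),np.median(v[q]).round(1))
x,y=(345,195)
cv2.imwrite("pics/c6.png",cv2.resize(s["img"][y-60:y+60,x-70:x+70],None,fx=4.5,fy=4.5,interpolation=cv2.INTER_CUBIC))
E
```

```text
clock: 7.7
ee_pos: [0.55, 0.1909, 0.0765]
orientation: [[-0.953, -0.303, 0.0], [-0.303, 0.953, 0.0], [-0.0, 0.0, -1.0]]
ft_force: [-0.0, -0.5, 0.3]
grip_width: 0.0853
grasp_force: 0.0
clock: 8.2
ee_pos: [0.5496, 0.1907, 0.2076]
orientation: [[-0.953, -0.304, -0.001], [-0.304, 0.953, -0.0], [0.001, 0.0, -1.0]]
ft_force: [-0.3, -0.3, -0.3]
grip_width: 0.085
grasp_force: 0.0
clock: 8.7
ee_pos: [0.4234, 0.1506, 0.2273]
orientation: [[-0.953, -0.304, 0.002], [-0.304, 0.953, 0.001], [-0.002, -0.0, -1.0]]
ft_force: [1.6, 0.2, 0.6]
grip_width: 0.0851
grasp_force: 0.0
t 8.7 now uvz [-135.7   -2.7  227.3] shift [-135.7    2.3   27.6] turn 0.17 F [1.6 0.2 0.6] w 0.08505492185396914
-30 18 -31.9 -30.5
-24 17 -33.0 -31.5
-18 19 -34.3 -32.2
-12 15 -34.8 -33.6
-6 19 -35.3 -34.0
0 18 -36.2 -35.0
6 17 -37.9 -35.9
12 18 -37.6 -36.5
18 19 -41.8 -38.3
24 30 -42.5 -40.0
30 25 -42.9 -41.4
36 26 -45.5 -43.4
42 28 -48.4 -46.1
48 26 -50.3 -48.7
54 15 -50.9 -49.4
```

View pics/c6.png

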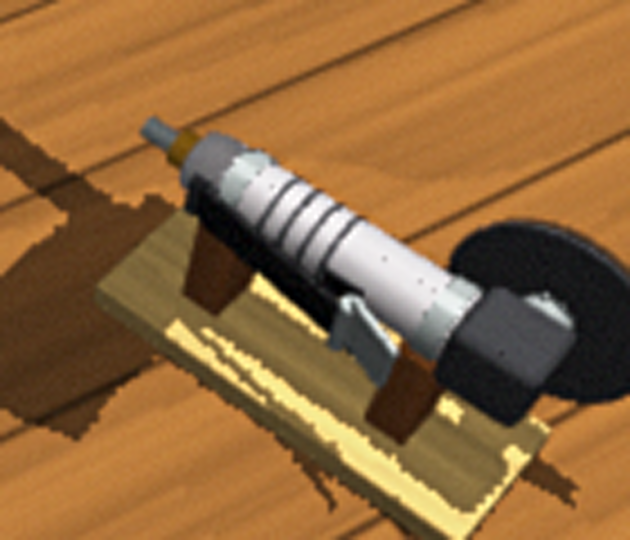

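The paddle, from about (200,200) to (340,310), is out again: its face is about 36 mm from the centre line at grinder_mid. The lever at (365,335) is forward and the robot is clear.

```bash
python3 -c "
from bench import ctrl
print(ctrl.job_done())"
```

```text
the job is handed in; nothing more can be done
None
```

I flipped the angle grinder's lever fully forward, squeezed the paddle home for over 0.5 s and let it spring out again, then handed the job in with the robot clear; no verdict came back.

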